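Test two plaster column sleeves on a gauge pin and sort them

TASK

One of the two octagonal plaster sleeves has casting flash left inside its bore: find out which by sliding each one along the level steel gauge pin until it stops. Take it back off and lay a sleeve that goes all the way home against the flange in the wooden tray, and one that stops short in the round steel basin; put the first away before you try the other. Set them down rather than dropping them, and leave everything else on the bench where it is.

Things in the scene. Friction and masses are not known exactly. Their poses are not given: they have to be found in the camera images.
- sleeve_a: White plaster column sleeve: octagonal tube 60 mm long, 40 mm across flats, open bore 24 mm across. Lies on a flat, bore level. Origin: mid-length on the flat it lies on at the start, 20 mm from the bore axis; x along the bore (ends alike), z up. About 90 g. One of the two has a hidden ring of flash halfway along, leaving 16 mm; outside they look alike.
- sleeve_b: White plaster column sleeve: octagonal tube 60 mm long, 40 mm across flats, open bore 24 mm across. Lies on a flat, bore level. Origin: mid-length on the flat it lies on at the start, 20 mm from the bore axis; x along the bore (ends alike), z up. About 90 g. One of the two has a hidden ring of flash halfway along, leaving 16 mm; outside they look alike.
- sleeve_a_mid (a point): sleeve_a: centre of this sleeve: on its bore axis at mid-length. Axes as the sleeve's.
- sleeve_b_mid (a point): sleeve_b: centre of this sleeve: on its bore axis at mid-length. Axes as the sleeve's.
- gauge: Fixed gauge stand: dark base plate 90 x 90 x 12 mm, grey upright block 46 mm wide, 107 mm high, and on its face a steel flange 36 mm across with a level steel pin along the body's -x, 85 mm up. Origin on the bench below the flange face; z up. The plate reaches 25 mm under the pin; the upright stands at x = 8 to 42 mm.
- pin_root (a point): Where the pin's axis meets the flange face, 85 mm up. Axes as the gauge's: the pin, 20 mm thick, runs 72 mm along -x; its last 8 mm taper to 12 mm. A clear sleeve goes home against the flange (its centre then 30 mm from here); the one with flash stops with its centre about 73 mm from here.
- tray: Open rectangular wooden tray 150 x 130 mm (x, y), 32 mm high, walls 8 mm and floor 8 mm thick. Origin at the centre of its underside on the bench, z up. Fixed.
- basin: Round shallow dark steel basin with two small side handles, 156 mm across the rim, 34 mm high, wall 4 mm, flat floor about 4 to 5 mm thick. Origin at the centre of its underside, z up. Fixed.
- finial: Plaster finial like a pine cone, 80 mm across and 112 mm high, standing loose; leave it. Origin at the centre of its underside.
- spire: Small plaster spire, 52 mm across the foot and 94 mm high, standing loose; leave it. Origin at the centre of its underside.
- jar: Amber glass jar, 64 mm across, 85 mm high, loose; leave it. Origin at the centre of its underside.
- brush: Wooden brush lying loose along its own x on the bench near the robot; leave it. Origin near its middle.
- mug: Blue mug, 76 mm across, 85 mm high, loose; leave it. Origin at the centre of its underside.
- chisel: Chisel with a wooden handle lying loose along its own x; leave it. Origin near its middle.
- mallet: Small hammer with a wooden handle lying loose along its own x; leave it. Origin near its middle.
Things that resemble listed ones, but are neither listed nor needed, are in the scene too. What is shaped like the sleeve_a but red is not meant. Leave any orange look-alike of the gauge alone.

How it is judged:
On the way, in this order (a step that is already met when the one before it is completed fails the run):
1. one sleeve has been slid onto the pin until it stops: the clear one home (centre within 35 mm of the flange), or the one with flash as far as the ridge lets it (centre within 79 mm) (((x of sleeve_a_mid in the frame of pin_root above -0.035 m and y of sleeve_a_mid in the frame of pin_root between -0.006 and 0.006 m and z of sleeve_a_mid in the frame of pin_root between -0.006 and 0.006 m and angle between the x axis of sleeve_a and the x axis of gauge, either way round below 0.12 rad) or (x of sleeve_b_mid in the frame of pin_root above -0.079 m and y of sleeve_b_mid in the frame of pin_root between -0.006 and 0.006 m and z of sleeve_b_mid in the frame of pin_root between -0.006 and 0.006 m and angle between the x axis of sleeve_b and the x axis of gauge, either way round below 0.12 rad))), for 0.1 s.
2. the other sleeve has been slid onto the pin until it stops, the first already lying where it belongs ((((x of sleeve_b_mid in the frame of pin_root above -0.079 m and y of sleeve_b_mid in the frame of pin_root between -0.006 and 0.006 m and z of sleeve_b_mid in the frame of pin_root between -0.006 and 0.006 m and angle between the x axis of sleeve_b and the x axis of gauge, either way round below 0.12 rad) and (x of sleeve_a_mid in the frame of tray between -0.06 and 0.06 m and y of sleeve_a_mid in the frame of tray between -0.05 and 0.05 m and z of sleeve_a_mid in the frame of tray below 0.045 m)) or ((x of sleeve_a_mid in the frame of pin_root above -0.035 m and y of sleeve_a_mid in the frame of pin_root between -0.006 and 0.006 m and z of sleeve_a_mid in the frame of pin_root between -0.006 and 0.006 m and angle between the x axis of sleeve_a and the x axis of gauge, either way round below 0.12 rad) and (horizontal distance between sleeve_b_mid and basin below 0.055 m and z of sleeve_b_mid in the frame of basin below 0.045 m)))), for 0.1 s.
At the end, for the whole second after the job is handed in: At rest: the sleeve that goes home lies in the wooden tray (centre within 60 mm along x and 50 mm along y of the tray's centre), the one that stops short in the round basin (centre within 55 mm of its centre), both centres under 45 mm above the bench (x of sleeve_a_mid in the frame of tray between -0.06 and 0.06 m and y of sleeve_a_mid in the frame of tray between -0.05 and 0.05 m and z of sleeve_a_mid in the frame of tray below 0.045 m and horizontal distance between sleeve_b_mid and basin below 0.055 m and z of sleeve_b_mid in the frame of basin below 0.045 m and linear speed of each of sleeve_a, sleeve_b below 0.03 m/s); the robot touches nothing.
It fails at once if a sleeve is dropped (faster than 0.9 m/s out of the gripper) ((linear speed of sleeve_a above 0.9 m/s and not (contact force between the fingers and sleeve_a above 0.05 N)) or (linear speed of sleeve_b above 0.9 m/s and not (contact force between the fingers and sleeve_b above 0.05 N))).
It fails at once if something else on the bench is moved by more than 30 mm (distance of any of finial, spire, jar, brush, mug, chisel, mallet from where it was at the start of the episode above 0.03 m).
It also fails if it takes over 72 s, if anything falls off the work surface, if the arm or the gripper's body presses on something with over 40 N, if the wrist force passes 120 N, or if a joint passes its speed limit or range.

ROBOT

A 7-joint arm with a two-finger parallel gripper is mounted at the origin on the work surface. World frame = base frame: x ahead of the robot, y to its left, z up, the work surface at z = 0. Lengths are in m, angles in rad, forces in N, time in s.
With the tool pointing down it reaches from about 0.4 to 0.9 m from the base axis. Payload 5.5 kg.
Tool frame: the origin (TCP) lies midway between the tips of the shut fingers; the grasp point (between the pads) lies 19 mm behind it (manip.grip_depth is the distance from the TCP to the grasp point, in m); z points along the fingers, x is the direction in which the jaws open and shut, and the axes are right-handed (so a half turn about z gives the same grasp; the last joint's range is limited). The gripper opens to 92 mm and grips with 3 to 60 N. Pads are 19 mm wide; open, the fingers measure 130 mm over their backs; the gripper's body (75 mm by 190 mm) begins 47 mm behind the grasp point.
Start: joints at [-1.043, 0.501, -0.427, 1.55, 0.221, 1.138, -0.21], TCP at [0.17, 0.627, 0.227] pointing down, gripper open.
Joint ranges: [-2.88, 2.88], [-0.31, 2.03], [-1.54, 1.56], [0.2, 2.42], [-1.41, 4.55], [0.19, 2.02], [-2.57, 2.57]. Speed limits (rad/s): [2.57, 2.57, 3.14, 3.14, 3.14, 3.14, 3.14].

INTERFACE

Orientations are given as a unit quaternion [x, y, z, w].
In Python, from bench import manip, effector, viewer gives the robot as it stands. Calls block until the motion is done:
- manip.move_pose(position, orientation): joint-space move of the TCP to a pose.
- manip.servo_line(position, ori=None, vel=0.15): straight line of the TCP; ori=None keeps the orientation; vel is the mean speed in m/s.
- manip.movej(angles): joint-space move.
- effector.open_jaws() and effector.close(f_grip=None): open the fingers fully, or close them until they stop; f_grip is the grip in N (None keeps the last).
- manip.sleep(seconds).
- manip.solve_ik(position, orientation): joint angles nearest the present ones, or None.
- viewer.get_image(name): name is "scene" or "top"; returns the picture (420x560x3 uint8, red, green, blue); there is no depth.
- viewer.get_calibration(name): a dict with "vfov" (degrees; the focal length in pixels is half the picture's height over the tangent of half this angle, whatever the lens; pixels are square), "cx", "cy" (the principal point, pixels), "dist_coeffs" ([k1, k2, p1, p2, k3] as OpenCV has them; the pictures are not rectified), "eye" and "attitude" of the camera in the world. Camera axes: x right, y down, z forward; pixel columns grow to the right and rows downward; lengths in m; the calibration is good to about 2 mm. A picture is of the moment at which its call begins. get_calibration takes no time and is no camera call.
A pose or a line that the arm cannot do raises manip.PlanningError and nothing moves.
- manip.hand_in(): hands the job in, once; it reports no verdict.
Readings, each from a call of its own:
- manip.current_clock(): time.
- manip.current_q(): joint angles.
- manip.current_joint_velocities(): joint speeds.
- manip.current_tau(): joint torques, N m.
- manip.current_tool_pos(): TCP position.
- manip.current_tcp_rot(): TCP orientation.
- manip.current_force(): force on the tool from outside, world axes, zero at the start.
- manip.current_wrist_torque(): the same for the moment, N m.
- manip.current_finger_gap(): finger opening in m.
Only numpy, scipy, OpenCV 4.12 (cv2) and the standard library are available. Lean on these libraries where they do the work, as an engineer would, in place of code of your own. Each camera call takes 0.05 s, during which the arm holds its last target.

## Working session

There is one attempt and no reset: what is moved stays moved. The work goes in short steps, each a Python script; the robot and the scene stay as the last script left them, time stands still between calls to the robot, and variables do not carry over. Pictures are saved under pics/ and viewed, and the job is handed in when it is done.

```bash
mkdir -p pics; ls
python3 - <<'E'
from bench import manip, effector, viewer
import cv2
for n in("scene","top"):
    im=viewer.get_image(n); cv2.imwrite(f"pics/{n}0.png",im[:,:,::-1]); print(viewer.get_calibration(n))
print(manip.current_clock(),manip.grip_depth,manip.current_tcp_rot(),manip.current_tool_pos())
E
```

```text
pics
{'vfov': 48.999973301855164, 'cx': 277.0185169976385, 'cy': 212.67813230724312, 'dist_coeffs': array([0.01649507, 0.        , 0.        , 0.        , 0.        ]), 'eye': array([1.22887185, 0.26391279, 1.11843153]), 'attitude': array([ 0.545811  ,  0.77504734, -0.25586827, -0.18953467])}
{'vfov': 51.3848337995142, 'cx': 279.76791852592794, 'cy': 216.02227612404386, 'dist_coeffs': array([-0.00223314,  0.        ,  0.        ,  0.        ,  0.        ]), 'eye': array([ 0.34571958, -0.00583199,  1.34810193]), 'attitude': array([ 0.7141543 , -0.6974431 ,  0.04057687, -0.04370684])}
0.1 0.0188 [ 7.94264561e-01  6.07571417e-01 -7.10461102e-04  5.24753851e-04] [0.17002858 0.62671691 0.22577723]
```

View pics/scene0.png

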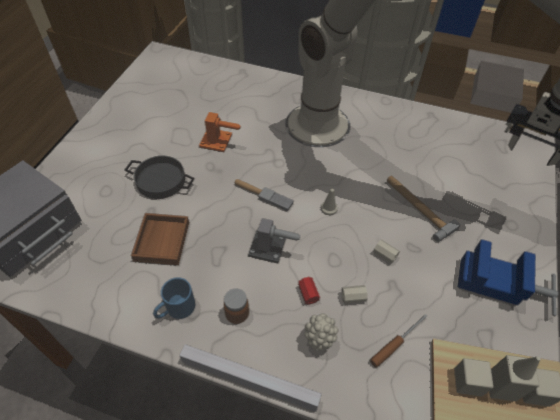

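View pics/top0.png

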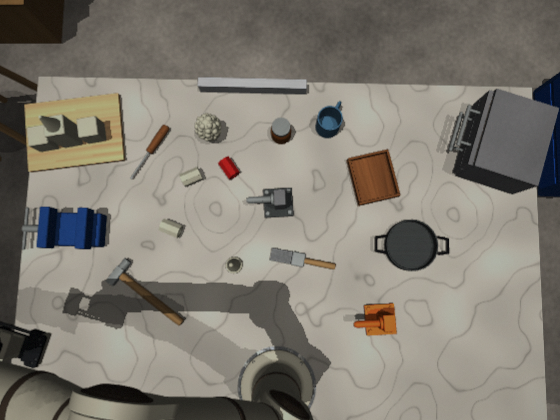

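The top view shows sleeves near (191,176) and (171,228), the gauge at (275,202) with its pin to the left, the tray at (373,177) and the basin at (411,245). The red sleeve at (229,168) and the orange gauge at (377,320) are decoys. Next I'll zoom in.

```bash
cat > h.py <<'E'
import numpy as np, cv2
from scipy.spatial.transform import Rotation as R
from bench import manip, effector, viewer
def cam(n):
    c=viewer.get_calibration(n); f=210/np.tan(np.radians(c['vfov'])/2)
    K=np.array([[f,0,c['cx']],[0,f,c['cy']],[0,0,1]]); return K,np.array(c['dist_coeffs']),np.array(c['eye']),R.from_quat(c['attitude']).as_matrix()
def toplane(n,uv,z):
    K,d,e,A=cam(n); p=cv2.undistortPoints(np.array(uv,float).reshape(-1,1,2),K,d).reshape(-1,2)
    r=np.c_[p,np.ones(len(p))]@A.T; return e+r*((z-e[2])/r[:,2])[:,None]
def proj(n,P):
    K,d,e,A=cam(n); q=(np.array(P,float).reshape(-1,3)-e)@A
    return cv2.projectPoints(q,np.zeros(3),np.zeros(3),K,d)[0].reshape(-1,2)
def tri(uvs,uvt):
    "two-view ray midpoint and gap"
    out=[]
    a,b=toplane('scene',uvs,0),toplane('top',uvt,0); ea,eb=cam('scene')[2],cam('top')[2]
    for p,q in zip(a,b):
        u=(p-ea)/np.linalg.norm(p-ea); v=(q-eb)/np.linalg.norm(q-eb)
        s=np.linalg.lstsq(np.c_[u,-v],eb-ea,rcond=None)[0]; x,y=ea+s[0]*u,eb+s[1]*v
        out.append([*((x+y)/2),np.linalg.norm(x-y)])
    return np.array(out)
def shot(n,name,box=None,k=1):
    im=viewer.get_image(n)
    if box: im=im[box[1]:box[3],box[0]:box[2]]
    cv2.imwrite(f"pics/{name}.png",cv2.resize(im,None,fx=k,fy=k,interpolation=cv2.INTER_CUBIC)[:,:,::-1])
E
python3 - <<'E'
import cv2,numpy as np
from h import *
A=cam('top')[3];print(A)
def c(n,x0,y0,x1,y1,k): 
    im=cv2.imread(f'pics/{n}0.png')[y0:y1,x0:x1]; return cv2.resize(im,None,fx=k,fy=k,interpolation=cv2.INTER_CUBIC)
cv2.imwrite('pics/t_sl.png',c('top',150,150,300,250,5))
cv2.imwrite('pics/s_sl.png',c('scene',240,200,410,310,4.7))
cv2.imwrite('pics/t_bins.png',c('top',330,130,460,290,3.7))
E
```

```text
[[ 0.02385329 -0.99261699  0.11892235]
 [-0.99971094 -0.02332568  0.00582673]
 [-0.00300977 -0.11902697 -0.99288646]]
```

View pics/t_sl.png

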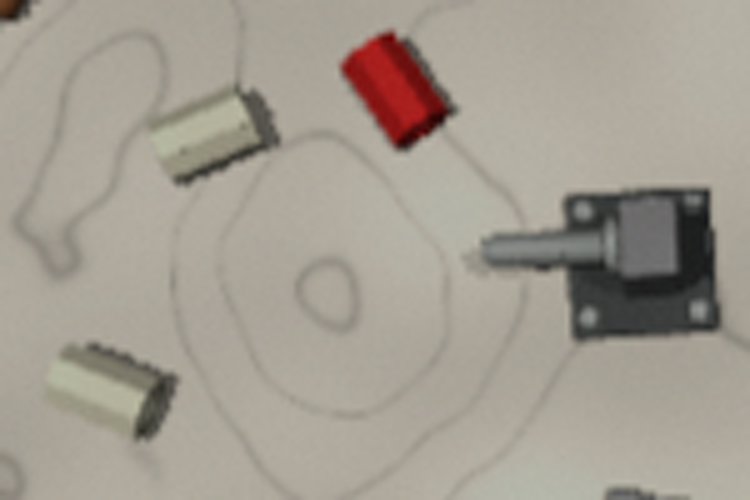

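View pics/s_sl.png

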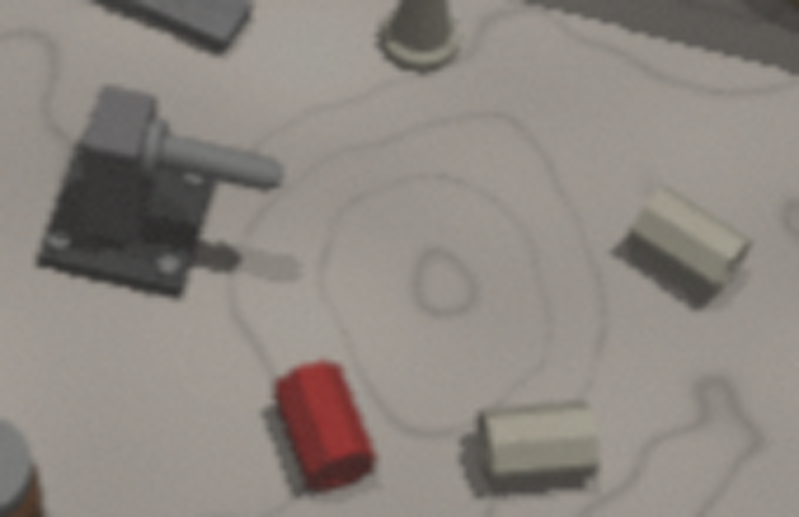

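View pics/t_bins.png

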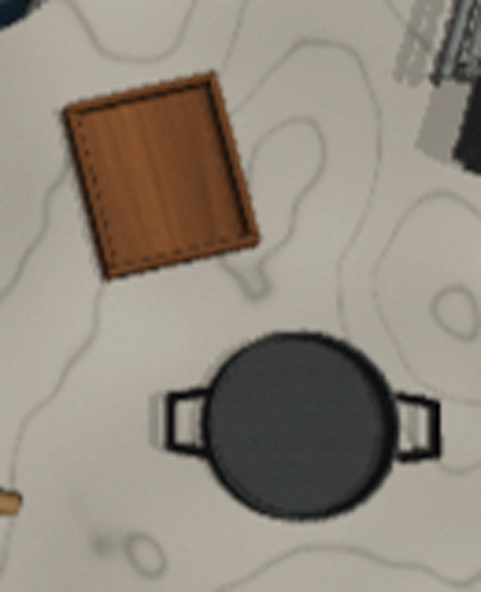

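The crops show sleeve 1 at about (192,177) and sleeve 2 at about (171,228) in the top view. The pin runs left from a small flange at about (272,200). The basin walls look nearly vertical. Next I'll segment by colour.

Run:
```python
import cv2,numpy as np
from h import *
out=[]
for n,bx in(('top',(150,150,230,250)),('scene',(335,230,410,310))):
    im=cv2.imread(f'pics/{n}0.png'); x0,y0,x1,y1=bx; c=im[y0:y1,x0:x1].astype(int)
    sat=c[:,:,2]-c[:,:,0]; m=(cv2.blur(sat.astype(np.float32),(1,1)))
    print(n,np.percentile(sat,[5,50,80,90,95]), 'V',np.percentile(c.max(2),[5,50,95]))
    v=np.clip(sat*6,0,255).astype(np.uint8); out.append(cv2.resize(v,(400,400),interpolation=cv2.INTER_NEAREST))
cv2.imwrite('pics/sat.png',np.hstack(out))
```

```text
top [15. 17. 18. 19. 22.] V [136. 172. 179.]
scene [ 9. 12. 13. 14. 16.] V [ 99. 153. 157.]
```

View pics/sat.png

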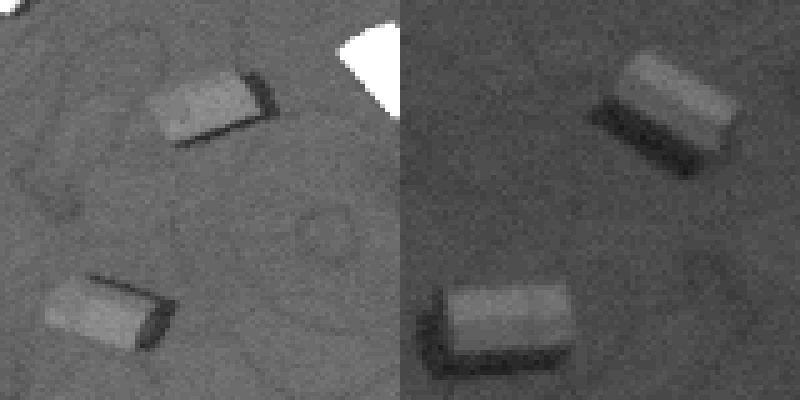

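Run:
```python
import cv2,numpy as np
from h import *
vis=[]
for n,bx,z in(('top',(150,160,205,245),.03),('scene',(335,230,400,310),.03)):
    im=cv2.imread(f'pics/{n}0.png'); x0,y0,x1,y1=bx; c=cv2.resize(im[y0:y1,x0:x1],None,fx=6,fy=6,interpolation=cv2.INTER_CUBIC); c=cv2.GaussianBlur(c,(0,0),4).astype(float)
    r=(c[:,:,2]-c[:,:,0])/c[:,:,2]; print(n,np.percentile(r,[5,50,95,98]))
    t=np.median(r)+.025; m=(r>t).astype(np.uint8)
    m=cv2.morphologyEx(m,cv2.MORPH_OPEN,np.ones((15,15)))
    cs=[q for q in cv2.findContours(m,0,1)[0] if cv2.contourArea(q)>1500]; o=c.astype(np.uint8)
    for q in cs:
        h=cv2.convexHull(q); b=cv2.boxPoints(cv2.minAreaRect(h)); cv2.drawContours(o,[b.astype(int)],0,(0,0,255),1); cv2.drawContours(o,[q],0,(0,255,0),1)
        uv=b/6+[x0,y0]-5/12; P=toplane(n,uv,z)
        L=[np.linalg.norm(P[i]-P[i-1]) for i in range(4)]
        i=int(np.argmax(L)); d=P[i]-P[i-1]
        print(uv.mean(0),P.mean(0),np.round(L,3),'yaw',np.degrees(np.arctan2(d[1],d[0]))%180)
    vis.append(cv2.resize(o,(390,500)))
cv2.imwrite('pics/m1.png',np.hstack(vis))
# gauge: dark plate / pin crops
for n,bx in(('top',(235,175,305,230)),('scene',(240,210,310,270))):
    im=cv2.imread(f'pics/{n}0.png');x0,y0,x1,y1=bx
    cv2.imwrite(f'pics/g_{n}.png',cv2.resize(im[y0:y1,x0:x1],None,fx=10,fy=10,interpolation=cv2.INTER_CUBIC))
```

```text
top [0.09615385 0.10227273 0.14150943 0.1503268 ]
[170.62843712 227.79940446] [0.45988051 0.33214251 0.03      ] [0.067 0.041 0.068 0.041] yaw 70.43921641265754
[190.97123702 176.23525115] [0.62050143 0.27800774 0.03      ] [0.045 0.063 0.045 0.063] yaw 114.17903944080281
scene [0.07643312 0.08333333 0.1171875  0.11949686]
[362.33333333 292.9166654 ] [0.61854267 0.30287053 0.03      ] [0.034 0.016 0.034 0.016] yaw 12.743852560152577
[351.00000032 292.6666673 ] [0.62795125 0.2746847  0.03      ] [0.036 0.042 0.037 0.041] yaw 109.90868756477707
[386.03158601 249.72863873] [0.46428136 0.33490512 0.03      ] [0.059 0.04  0.06  0.039] yaw 69.0154522039672
```

View pics/m1.png

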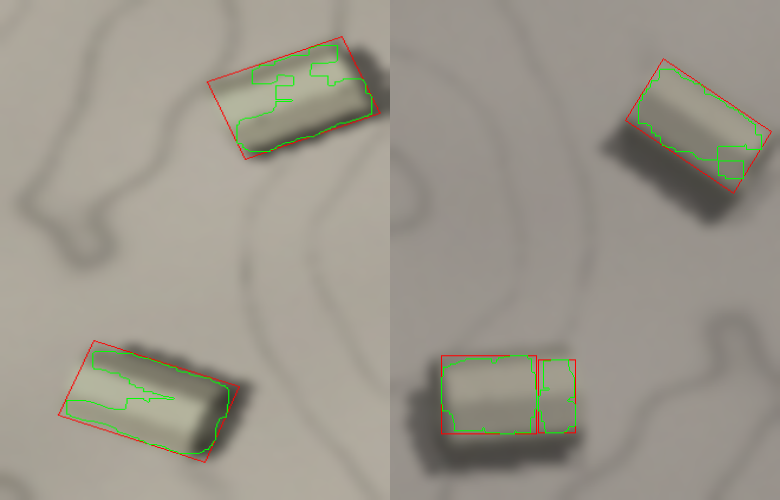

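View pics/g_top.png

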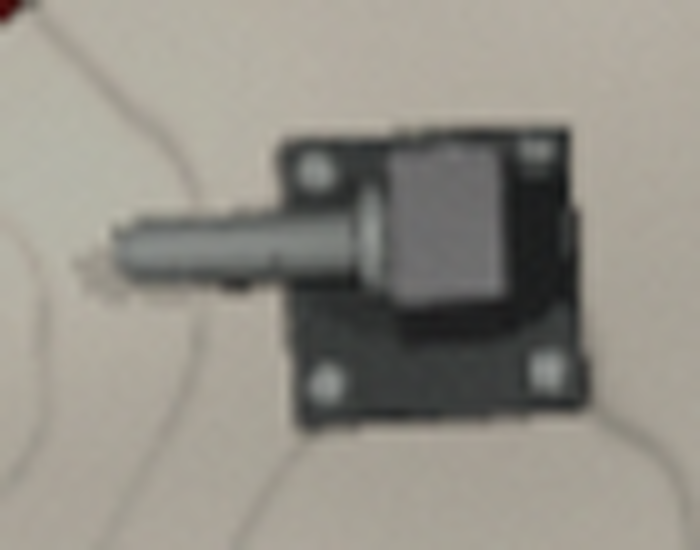

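View pics/g_scene.png

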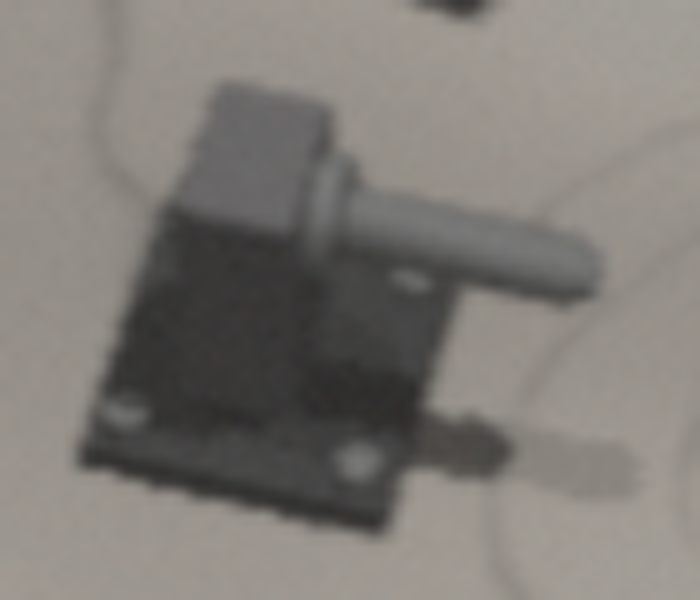

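Run:
```python
import numpy as np
from h import *
np.set_printoptions(precision=4,suppress=True)
T=lambda p:np.array(p,float)/10+[235,175]-.45
S=lambda p:np.array(p,float)/10+[240,210]-.45
# plate corners z=.012: order (pin side far +x),(back,+x),(back,-x),(pin,-x)
P=toplane('top',T([(283,148),(568,130),(587,405),(300,430)]),.012); print(P,[np.linalg.norm(P[i]-P[i-1]) for i in range(4)])
c=P.mean(0); d=(P[1]+P[2]-P[0]-P[3]); e=P[0]+P[1]-P[2]-P[3]
y1=np.degrees(np.arctan2(d[1],d[0])); y2=np.degrees(np.arctan2(e[1],e[0]))-90; print('plate centre',c,'yaw',y1,y2)
# block top z=.107
B=toplane('top',T([(388,148),(503,148),(506,302),(394,305)]),.107); print('block',B.mean(0),[np.linalg.norm(B[i]-B[i-1]) for i in range(4)])
q=toplane('top',T([(150,250),(340,242),(115,250),(358,241)]),.085); print('pin top',q,np.degrees(np.arctan2(*(q[1]-q[0])[[1,0]])))
s=toplane('scene',S([(560,264),(360,219),(603,272),(338,213)]),.085); print('pin scene',s,np.degrees(np.arctan2(*(s[1]-s[0])[[1,0]])))
print('tri tip,face',tri(S([(603,272),(338,213)]),T([(115,250),(358,241)])))
print('sl1 scene',toplane('scene',[(354.7,293.2)],.02),'top',toplane('top',[(190.97,176.2)],.02))
print('sl2 scene',toplane('scene',[(386,249.7)],.02),'top',toplane('top',[(170.6,227.8)],.02), tri([(354.7,293.2),(386,249.7)],[(190.97,176.2),(170.6,227.8)]))
# tray
Q=lambda p:np.array(p,float)/3.7+[330,130]-.4
t=toplane('top',Q([(65,108),(213,70),(259,240),(106,278)]),.032); print('tray',t.mean(0),[np.linalg.norm(t[i]-t[i-1]) for i in range(4)])
a=t[0]-t[1];b=t[0]-t[3]; print('dirs',np.degrees(np.arctan2(a[1],a[0])),np.degrees(np.arctan2(b[1],b[0])))
# basin by mask
im=cv2.imread('pics/top0.png'); m=(im.max(2)<85).astype(np.uint8); m[:,:378]=0;m[:,445:]=0;m[:210]=0;m[280:]=0
m=cv2.morphologyEx(m,cv2.MORPH_OPEN,cv2.getStructuringElement(2,(15,15)))
k=max(cv2.findContours(m,0,1)[0],key=cv2.contourArea); (u,v),r=cv2.minEnclosingCircle(k); E=cv2.fitEllipse(k); print(u,v,r,E)
for z in(.034,.0): print('basin',toplane('top',[E[0]],z), np.ptp(toplane('top',k.reshape(-1,2),z),axis=0))
```

```text
[[ 0.5879  0.0565  0.012 ]
 [ 0.5957 -0.0318  0.012 ]
 [ 0.5097 -0.0395  0.012 ]
 [ 0.4999  0.0488  0.012 ]] [np.float64(0.08836358776339454), np.float64(0.0887123548917951), np.float64(0.08625996839823215), np.float64(0.08880948960151756)]
plate centre [0.5483 0.0085 0.012 ] yaw -84.3183796157547 -84.9448892441876
block [0.5492 0.004  0.107 ] [np.float64(0.0457930953905697), np.float64(0.03317636488369578), np.float64(0.04488999782549563), np.float64(0.03218339611542299)]
pin top [[0.5435 0.0912 0.085 ]
 [0.5472 0.0356 0.085 ]
 [0.5433 0.1015 0.085 ]
 [0.5476 0.0304 0.085 ]] -86.2212835606195
pin scene [[0.5434 0.0915 0.085 ]
 [0.5479 0.0356 0.085 ]
 [0.5419 0.1033 0.085 ]
 [0.5481 0.0293 0.085 ]] -85.34871717040036
tri tip,face [[0.5428 0.1024 0.0859 0.0021]
 [0.5478 0.0298 0.0848 0.0012]]
sl1 scene [[0.6208 0.2844 0.02  ]] top [[0.6226 0.2802 0.02  ]]
sl2 scene [[0.4574 0.3357 0.02  ]] top [[0.4607 0.3348 0.02  ]] [[0.622  0.2822 0.0208 0.0045]
 [0.4602 0.3347 0.0235 0.0016]]
tray [ 0.6323 -0.2813  0.032 ] [np.float64(0.14651001005896339), np.float64(0.12841372160397743), np.float64(0.14786286027076384), np.float64(0.13075334133763133)]
dirs 105.99021144874544 13.618249289495541
410.5 245.23333740234375 27.120283126831055 ((410.5080261230469, 244.90386962890625), (50.0003776550293, 53.61216735839844), 98.56199645996094)
basin [[ 0.4249 -0.3931  0.034 ]] [0.1508 0.1595 0.    ]
basin [[ 0.427  -0.4032  0.    ]] [0.1547 0.1636 0.    ]
```

Pin root is (0.548, 0.030) with yaw about −85.3°, and the two views agree: the tip triangulates at z = 0.086, and pin length is about 73 mm. Tray and basin sizes match the spec within 4 mm. Checking IK next.

```bash
cat >> h.py <<'E'
root=np.array([.5479,.0300,.085]); gy=np.radians(-85.3); gd=np.array([np.cos(gy),np.sin(gy),0])
tray=np.array([.632,-.281,0]); basin=np.array([.425,-.394,0])
def down(deg): return (R.from_euler('z',deg,degrees=True)*R.from_euler('x',180,degrees=True)).as_quat()
def onpin(dist,z=.072): p=root-gd*dist; p[2]=z; return p
def st(msg=''):
    print(msg,'t',round(manip.current_clock(),2),'p',np.round(manip.current_tool_pos(),4),'F',np.round(manip.current_force(),1),'gap',round(manip.current_finger_gap(),4))
E
python3 - <<'E'
from h import *
np.set_printoptions(precision=2,suppress=True)
for nm,p,ys in(('s1',(.6215,.282,.007),(20,200)),('s2',(.460,.335,.007),(-20,160)),('pinfar',onpin(.12),(4.7,184.7)),('pinhome',onpin(.03),(4.7,184.7)),('tray',(*tray[:2],.016),(54,-26,154,234)),('basin',(*basin[:2],.013),(0,45,90,135,180,-45))):
    for y in ys: print(nm,y,manip.solve_ik(list(p),list(down(y))), manip.solve_ik([p[0],p[1],.2],list(down(y))) is not None)
E
```

```text
s1 20 [-0.37  0.78 -0.14  1.59  0.14  0.78 -0.22] True
s1 200 [-0.01  0.9  -0.69  1.58  0.67  0.92  2.55] True
s2 -20 [-0.67  0.63 -0.01  1.9   0.01  0.61 -1.04] True
s2 160 [-0.25  0.7  -0.55  1.88  0.55  0.71  1.67] True
pinfar 4.7 [-0.32  0.51  0.    1.91 -0.    0.72 -0.23] True
pinfar 184.7 [ 0.14  0.58 -0.59  1.89  0.44  0.8   2.53] True
pinhome 4.7 [-0.22  0.5   0.07  1.94 -0.05  0.71 -0.03] True
pinhome 184.7 [-1.05  1.05  1.35  1.96 -1.14  1.2  -2.29] True
tray 54 [ 0.26  0.78  0.18  1.57 -0.18  0.8   1.45] True
tray -26 [-0.02  0.87  0.61  1.58 -0.6   0.88  0.36] True
tray 154 [-0.34  1.32  1.35  1.59 -1.32  1.35 -2.4 ] True
tray 234 [-0.06  0.89  0.68  1.59 -0.67  0.91 -1.34] True
basin 0 [ 0.11  0.81  0.81  1.89 -0.81  0.81  1.36] True
basin 45 [ 0.34  0.69  0.48  1.89 -0.48  0.69  1.89] True
basin 90 [ 0.5   0.65  0.26  1.88 -0.26  0.65  2.49] True
basin 135 [-0.15  1.24  1.35  1.9  -1.32  1.26 -2.25] True
basin 180 [ 0.05  0.86  0.9   1.89 -0.9   0.86 -1.71] True
basin -45 [ 0.19  0.75  0.68  1.89 -0.68  0.75  0.48] True
```

Run:
```python
from h import *
q=down(20)
manip.move_pose([.6215,.282,.16],q); st('above')
manip.servo_line([.6215,.282,.007],vel=.12); st('down')
effector.close(25); st('closed')
manip.servo_line([.6215,.282,.16],vel=.15); st('up')
manip.move_pose(onpin(.125,.16),down(4.7)); st('pre')
manip.servo_line(onpin(.125),vel=.12); st('pre low')
shot('top','t1',(220,160,310,230),8); shot('scene','s1',(230,200,330,275),7)
```

```text
above t 2.16 p [0.6204 0.2844 0.1602] F [-0.5  0.2  0. ] gap 0.0922
down t 3.58 p [0.6223 0.2824 0.0081] F [ 0.5  0.2 -0.1] gap 0.0918
closed t 4.44 p [0.6217 0.282  0.007 ] F [-0.3  0.8  0.3] gap 0.0404
up t 5.61 p [0.6207 0.2816 0.1587] F [ 0.3  0.2 -1.6] gap 0.0408
pre t 6.27 p [0.5374 0.1543 0.1597] F [ 0.4  1.  -0.3] gap 0.0403
pre low t 7.15 p [0.5383 0.155  0.0725] F [ 0.5 -0.2  0.3] gap 0.0406
```

```bash
ls pics
```

```text
g_scene.png
g_top.png
m1.png
s1.png
s_sl.png
sat.png
scene0.png
t1.png
t_bins.png
t_sl.png
top0.png
```

View pics/t1.png

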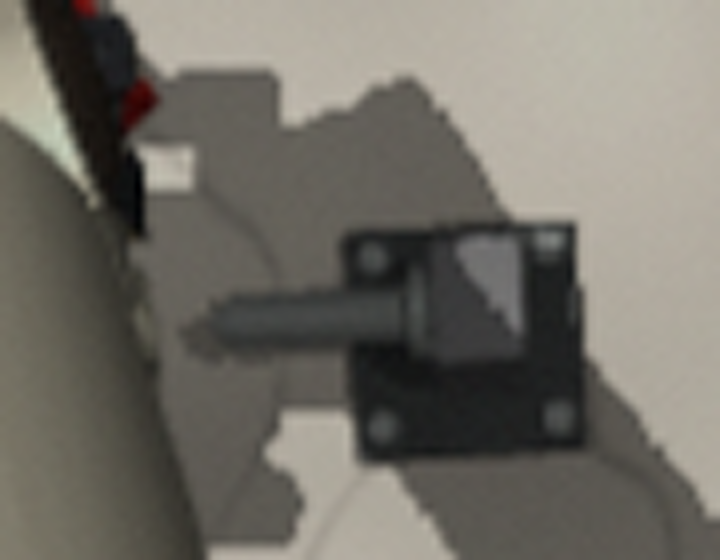

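View pics/s1.png

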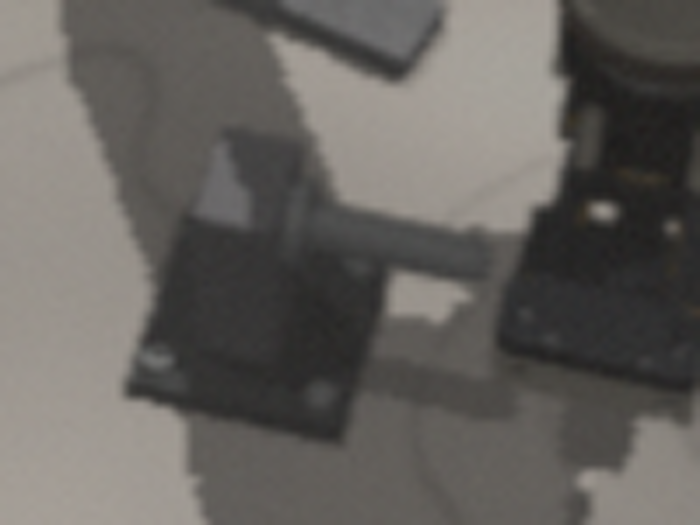

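The gripper body hides the sleeve in both views (it is left of the pin tip, about (215,325) in the top crop). The 40.4 mm gap matches the sleeve across flats, so I'll insert under force monitoring.

```bash
cat >> h.py <<'E'
def fa(): return float(np.mean([manip.current_force()@gd for _ in range(5)]))  # along insertion; negative = resisted
def dist(): return float((root-manip.current_tool_pos())@gd)
def push(d0=.095,dmin=.024,step=.003,lim=7):
    # moves to d0 then steps until resisted
    d=d0
    manip.servo_line(onpin(d0),vel=.06)
    while True:
        f=manip.current_force(); F=-float(f@gd)
        print('cmd %.4f act %.4f Fax %.1f F %s'%(d,dist(),F,np.round(f,1)))
        if F>lim or d<=dmin: return d
        d-=step; manip.servo_line(onpin(d),vel=.04)
E
python3 - <<'E'
from h import *
push(); st()
E
```

```text
cmd 0.0950 act 0.0949 Fax -0.1 F [ 0.1 -0.1 -0.6]
cmd 0.0920 act 0.0921 Fax -0.1 F [ 0.4 -0.  -1.3]
cmd 0.0890 act 0.0888 Fax 0.8 F [-0.3  0.7 -1.3]
cmd 0.0860 act 0.0857 Fax -0.3 F [-0.1 -0.3 -1.2]
cmd 0.0830 act 0.0827 Fax -0.1 F [-0.1 -0.1 -1.4]
cmd 0.0800 act 0.0796 Fax -0.2 F [ 0.9 -0.1 -1.5]
cmd 0.0770 act 0.0767 Fax 0.3 F [ 0.4  0.4 -1.3]
cmd 0.0740 act 0.0736 Fax 0.5 F [ 0.3  0.6 -1. ]
cmd 0.0710 act 0.0707 Fax 0.5 F [-0.4  0.5 -1.6]
cmd 0.0680 act 0.0676 Fax -0.2 F [-0.1 -0.2 -0.6]
cmd 0.0650 act 0.0647 Fax -0.0 F [-0.1 -0.  -0.3]
cmd 0.0620 act 0.0616 Fax 0.4 F [ 0.2  0.4 -1.6]
cmd 0.0590 act 0.0586 Fax 0.0 F [ 0.2  0.  -1.1]
cmd 0.0560 act 0.0557 Fax 0.0 F [ 1.4  0.1 -0.8]
cmd 0.0530 act 0.0527 Fax 0.1 F [ 1.4  0.2 -0.8]
cmd 0.0500 act 0.0499 Fax 0.7 F [ 2.1  0.9 -0.8]
cmd 0.0470 act 0.0470 Fax 1.0 F [ 3.3  1.3 -0.5]
cmd 0.0440 act 0.0442 Fax 2.1 F [ 5.3  2.6 -1.6]
cmd 0.0410 act 0.0414 Fax 2.5 F [ 5.6  3.  -1.3]
cmd 0.0380 act 0.0386 Fax 3.1 F [ 4.   3.4 -1. ]
cmd 0.0350 act 0.0357 Fax 2.6 F [ 5.6  3.  -1. ]
cmd 0.0320 act 0.0327 Fax 2.5 F [ 5.7  3.  -0.8]
cmd 0.0290 act 0.0313 Fax 5.8 F [ 3.6  6.1 -0.2]
cmd 0.0260 act 0.0305 Fax 9.5 F [ 5.6 10.  -1.3]
 t 13.65 p [0.5472 0.0605 0.0726] F [ 5.6 10.  -1.3] gap 0.0402
```

Sleeve 1 passed 73 mm freely and stopped at about 30 mm, at the flange, so it is clear. I'll withdraw it and lay it in the tray.

Run:
```python
from h import *
manip.sleep(.2)
manip.servo_line(onpin(.125),vel=.08); st('off')
manip.servo_line(onpin(.125,.19),vel=.2)
a=down(-26)
manip.move_pose([*tray[:2],.19],a); st('over')
manip.servo_line([*tray[:2],.05],vel=.12); manip.servo_line([*tray[:2],.019],vel=.04); st('low')
z=.019
while z>.0125:
    f=manip.current_force()[2]; print(z,f)
    if f>2.5: break
    z-=.0015; manip.servo_line([*tray[:2],z],vel=.03)
st('touch')
effector.open_jaws(); st('open')
manip.servo_line([*tray[:2],.19],vel=.15)
manip.move_pose([.46,.335,.16],down(-20)); st()
shot('top','t2',(330,130,460,290),3.7)
```

```text
off t 15.24 p [0.5378 0.1537 0.072 ] F [ 0.  -0.4 -0.5] gap 0.04
over t 17.62 p [ 0.6329 -0.278   0.1899] F [-0.  -0.1 -0.9] gap 0.0398
low t 19.86 p [ 0.6322 -0.2811  0.0192] F [ 0.1  0.4 -1.5] gap 0.0398
0.019 -1.4815709673565438
0.017499999999999998 -1.473023211890801
0.015999999999999997 -0.5781401639662395
0.014499999999999997 2.4092881261661954
0.012999999999999998 12.183968414100796
touch t 20.86 p [ 0.6324 -0.2811  0.0149] F [-4.5  2.4 12.2] gap 0.0399
open t 21.82 p [ 0.632 -0.281  0.013] F [-0.3 -0.5 -0.3] gap 0.092
 t 25.44 p [0.4611 0.3339 0.16  ] F [ 0.9 -0.2  0.8] gap 0.0917
```

View pics/t2.png

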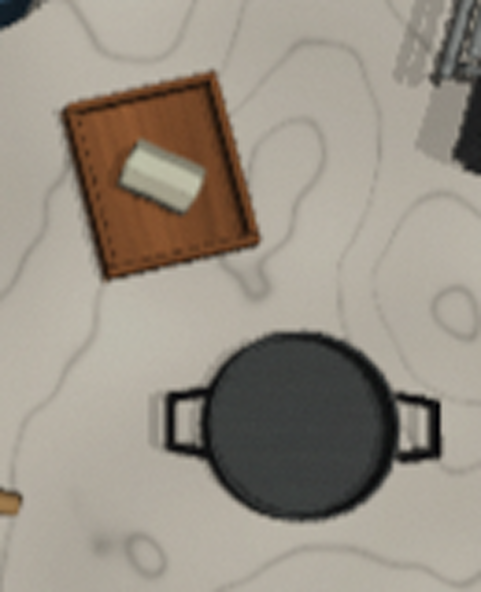

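Sleeve 1 lies at (162,177) in the crop, in the middle of the tray. Now sleeve 2.

Run:
```python
from h import *
manip.servo_line([.46,.335,.007],vel=.12); st('down')
effector.close(25); st('closed')
manip.servo_line([.46,.335,.16],vel=.15); st('up')
manip.move_pose(onpin(.125,.16),down(4.7))
manip.servo_line(onpin(.125),vel=.12); st('pre low')
push(dmin=.060,lim=9); manip.sleep(.3); st('stopped'); print(dist())
```

```text
down t 26.92 p [0.4606 0.3355 0.0078] F [ 0.6  0.5 -0.3] gap 0.0919
closed t 27.77 p [0.4601 0.335  0.007 ] F [-0.   0.2 -0.4] gap 0.0395
up t 28.94 p [0.4594 0.3344 0.159 ] F [ 0.   0.4 -0.8] gap 0.0401
pre low t 30.63 p [0.5382 0.1552 0.0726] F [ 0.4  0.4 -0.8] gap 0.0398
cmd 0.0950 act 0.0948 Fax -0.0 F [ 0.5  0.  -0. ]
cmd 0.0920 act 0.0921 Fax 0.4 F [ 0.2  0.4 -0.4]
cmd 0.0890 act 0.0888 Fax -0.2 F [ 0.4 -0.1 -1. ]
cmd 0.0860 act 0.0857 Fax -0.5 F [ 0.  -0.5 -1. ]
cmd 0.0830 act 0.0826 Fax -0.6 F [-0.7 -0.6 -1.1]
cmd 0.0800 act 0.0797 Fax -0.0 F [ 0.3  0.  -1.7]
cmd 0.0770 act 0.0767 Fax -0.1 F [-0.1 -0.1 -0.3]
cmd 0.0740 act 0.0738 Fax -0.4 F [ 1.  -0.3 -0.3]
cmd 0.0710 act 0.0719 Fax 4.0 F [ 3.1  4.3 -2.4]
cmd 0.0680 act 0.0710 Fax 6.8 F [ 3.6  7.2 -5. ]
cmd 0.0650 act 0.0706 Fax 13.0 F [ 3.8 13.4 -6.5]
stopped t 34.08 p [0.5436 0.1004 0.0723] F [ 4.1 12.8 -6.2] gap 0.0399
0.0705558357847274
```

Sleeve 2 stops hard at about 71 mm, against the flash. I'll withdraw it and place it in the basin.

Run:
```python
from h import *
manip.servo_line(onpin(.125),vel=.08); st('off')
manip.servo_line(onpin(.125,.19),vel=.2)
manip.move_pose([*basin[:2],.19],down(-45)); st('over')
manip.servo_line([*basin[:2],.045],vel=.12); manip.servo_line([*basin[:2],.017],vel=.04); st('low')
z=.017
while z>.008:
    f=manip.current_force()[2]; print(z,f)
    if f>2.5: break
    z-=.0015; manip.servo_line([*basin[:2],z],vel=.03)
st('touch')
effector.open_jaws(); st('open')
manip.servo_line([*basin[:2],.2],vel=.15)
manip.move_pose([.46,.25,.25],down(0)); st()
shot('top','t3'); shot('scene','s3')
```

```text
off t 34.98 p [0.5376 0.1539 0.0719] F [ 0.9  0.1 -0.9] gap 0.0397
over t 37.74 p [ 0.4264 -0.3924  0.1899] F [ 0.   0.5 -0.7] gap 0.0396
low t 39.95 p [ 0.4251 -0.3941  0.017 ] F [-0.1 -0.1 -1.5] gap 0.0397
0.017 -1.4565732695745264
0.015500000000000002 -0.8884172915177276
0.014000000000000002 -0.0414156954874223
0.012500000000000002 -0.8811596879042433
0.011000000000000003 7.874944880703384
touch t 40.95 p [ 0.4251 -0.3941  0.0119] F [-2.1  1.7  7.9] gap 0.0397
open t 41.92 p [ 0.425 -0.394  0.011] F [-0.6  0.   0.6] gap 0.0917
 t 45.63 p [0.4607 0.2486 0.2498] F [1.3 0.7 0.3] gap 0.092
```

View pics/t3.png

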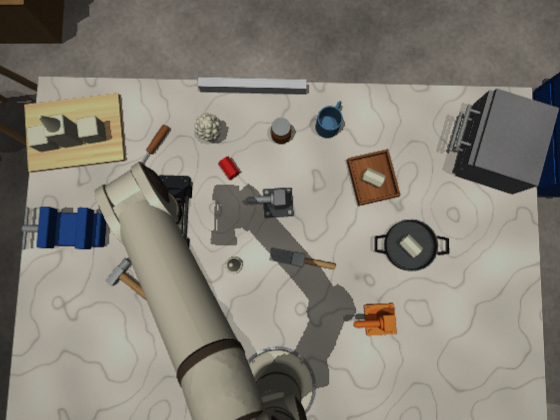

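View pics/s3.png

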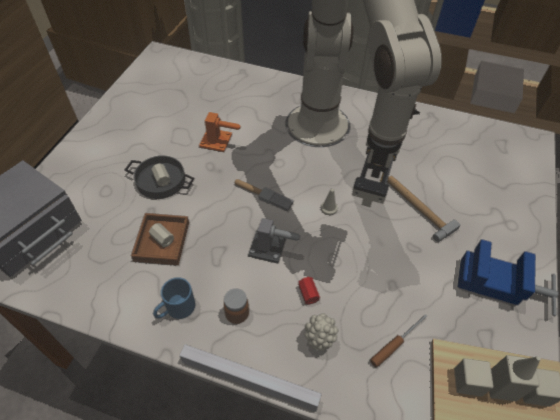

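The top view shows one sleeve in the tray at (374,178) and one in the basin at (411,245). Both are centred, and nothing else has visibly moved.

Run:
```python
from h import *
print(toplane('top',[(374,178)],.028)-tray,toplane('top',[(411,245)],.025)-basin)
manip.hand_in(); st()
```

```text
[[-0.00357695 -0.00409846  0.028     ]] [[ 0.00021481 -0.00326729  0.025     ]]
the job is handed in; nothing more can be done
the job is handed in; nothing more can be done
```

I tried both sleeves on the gauge pin, put each where it belongs and handed the job in. The clock was about 46 s at the last reading, against the 72 s limit.

- **First sleeve, at (0.62, 0.28):** it slid past the 73 mm mark freely and stopped against the flange with its centre about 30 mm away. It is the clear one, so I laid it in the wooden tray.
- **Second sleeve, at (0.46, 0.335):** it stopped hard at about 71 mm, with roughly 13 N on the arm. It has the flash, so I laid it in the steel basin.

**Last checks:**
- The final pictures show both sleeves lying within about 6 mm of the tray and basin centres.
- The gripper was open and clear of everything.
- Nothing else on the bench looked moved. I judged that by eye and did not measure it.

**Did not match exactly:**
- The second sleeve's stop read 71 mm by the tool position against the expected 73 mm. The likely causes are slight slip in the grip or an error in where I grasped it.
- The first sleeve met a side force of about 5 N deep on the pin, from slight misalignment.
- The gripper hid the sleeves while they were on the pin, so both stops were judged by force and tool position, not by sight.

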